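Set the vial carousel back one notch

TASK

The vial carousel was advanced one notch too far. With closed fingertips only, push the pawl's red knob outward until the pawl lifts out of the teeth and stays up, push the wheel back one notch by its black-capped post (clockwise seen from above, so that the teal-capped vial in the wheel stands at the red pointer), and push the pawl back over so that it drops fully home into that notch. Grasp nothing, and leave the loose vial, bottle and funnel that stand around it undisturbed.

Things in the scene. Friction and masses are not known exactly. Their poses are not given: they have to be found in the camera images.
- carousel: Fixed grey base, 12 mm high: disc of radius 106 mm with a tongue, 70 mm wide in x, out to y = -155 mm that carries the pawl. Origin: on the wheel's axis, at the work surface (heights z in these notes count from there). Own axes: z up; pointer toward -x, pawl toward -y, push post (at the start) toward +y. Its yaw differs from run to run, by up to about 0.4 rad.
- hub (a point): Centre of the top of the wheel's hub (z = 46 mm, 44 mm wide). The wheel is an aluminium disc of radius 102 mm, top at z = 32 mm. On its rim a dark crown of ten ramp teeth, radius 87 to 101 mm, crests at z = 44 mm. Five vials (28 mm wide, tops at z = 93 mm) are fixed in it 60 mm from the axis, in the half away from the post; its other five sockets are empty.
- wheel (a joint): Turn of the wheel, rad, growing counter-clockwise seen from above (forward). 0 = old notch, pawl against its steep face; starts at 0 to 0.08. A notch is 0.63. Backward (clockwise, negative) is blocked while the pawl is down. One notch back is seated, with play, from about -0.63 to -0.53. Turns stiffly (about 2 N at the post), stays where it is left.
- post (a point): Centre, at z = 93 mm, of the black cap (16 mm wide, z = 86 to 100 mm) on the wheel's upright push post: a 10 mm steel pin 79 mm from the axis, free standing from z = 32 mm, with no vial near it.
- pawl (a joint): Turn of the pawl, rad: 0 = down, tooth fully home in a notch; 0.7 = fully lifted, at its stop. Standing on a ramp or crest it reads up to about 0.33. Its weighted lever tips over at about 0.42: beyond that it falls to the lifted stop and stays there, before that it falls back down. Moves with less than 1 N at the knob.
- knob (a point): Centre of the red knob (level bar, 16 mm thick, 32 mm long) on the pawl's lever, 47 mm from its pivot. Pawl down: lever upright, knob at z = 105 mm. Pushed outward (carousel's -y) it swings out and down; fully lifted it is 30 mm farther out, at z = 94 mm, and stays. Pushed back toward the wheel from its outer side, it lowers the pawl again.
- pivot (a point): Middle of the pawl's level pivot pin: z = 58 mm, 118 mm from the wheel's axis toward the carousel's -y, between two cheeks (36 mm wide over all, tops at z = 70 mm). From it the tooth arm reaches 29 mm toward the wheel (top at z = 64 mm with the pawl down) and stands up as the pawl is lifted.
- pointer (a point): Tip of the fixed red pointer at the rim, z = 57 mm, 94 mm from the axis on the carousel's -x side.
- teal_vial (a point): Centre of the top of the teal-capped vial fixed in the wheel (z = 93 mm, 60 mm from the axis); at the start one notch counter-clockwise of the pointer.
- by_vial_mid (a point): Middle of a loose white-capped glass vial, 27 mm wide, 60 mm high, standing near the carousel: to be left alone.
- by_bottle_mid (a point): Middle of a loose clear glass bottle with orange cap, 66 mm wide, 113 mm high: to be left alone.
- by_funnel_mid (a point): Middle of a loose white funnel standing mouth down, 53 mm wide, 62 mm high: to be left alone.

How it is judged:
By the outcome, as a careful person would: the job done as asked, in the order asked, and still so for the second after the job is handed in, with the robot touching nothing.
It also fails if it takes over 54 s, if anything falls off the work surface, if the arm or the gripper's body presses on something with over 40 N, if the wrist force passes 120 N, or if a joint passes its speed limit or range.

ROBOT

A 6-joint arm with a two-finger parallel gripper is mounted at the origin on a cart in front of the work surface, level with it; the furniture and walls round the work are solid. World frame = base frame: x ahead of the robot, y to its left, z up, the work surface at z = 0. Lengths are in mm, angles in rad, forces in N, time in s.
With the tool pointing down it reaches from about 350 to 875 mm from the base axis. Payload 4.2 kg.
Tool frame: the origin (TCP) lies at the very end of the fingers, on their centre line; the grasp point (between the pads) lies arm.hold_point_z behind it (arm.hold_point_z is the distance from the TCP to the grasp point, in mm); z points along the fingers, y is the direction in which the jaws open and shut (so a half turn about z gives the same grasp; the last joint's range is limited). The gripper opens to 85 mm and grips with 20 to 120 N. Pads are 22 mm wide; open, the fingers measure 114 mm over their backs; the gripper's body (76 mm by 85 mm) begins 54 mm behind the grasp point. The pads swing forward as they close: fully open they stand 13 mm farther back than shut.
Start: joints at [0.259, 0.385, 0.008, 0, -1.194, -0.259], TCP at [624.979, 0.025, 231.312] pointing down, gripper open.
Joint ranges: [-3.14, 3.14], [-1.21, 2.06], [-1.07, 1.41], [-3.16, 2.05], [-2.99, -0.16], [-3.1, 3.1]. Speed limits (rad/s): [2.79, 2.79, 3.14, 3.14, 3.14, 3.14].

INTERFACE

Orientations are given as a unit quaternion [x, y, z, w].
In Python, from bench import arm gives the robot as it stands.
- The arm moves only by the tool step_arm, never from a script. Its argument "series" is a list of rows, each a list of 6 numbers: the shift along the world's x, y, z scaled (see below), then the turn, a rotation vector about the world's x, y, z scaled (see below). A call has 1 to 12 rows; each row is the pose to reach, as a shift and turn from the pose commanded when the call began; what a row does not reach only later rows make up. The controller multiplies each number of a shift by 400 mm and each number of a turn by pi/2 rad. A row lasts 1/12 s, in which the tool goes at most 41.7 mm and 7.16 degrees, less where a joint would pass 70% of its speed; a pose out of reach is approached as far as the arm can. A call with a number of a shift or a turn outside -1 to 1 is refused whole. A call with a gripper value outside its range is refused whole. "jaw" is the opening, from -1 (shut) to 1 (fully open), set as the call begins (left out, the last holds). The fingers move at their own pace and stop on an object; the grip force is fixed at half the most. Time passes only in rows, so rows that repeat a pose let the fingers close. It gives the time, the measured TCP pose, the force and the opening at its end, in the units of the state.
- arm.read_state(): the state, without advancing time (a new reading comes with each control period).
- arm.get_image(name): name is "scene" or "side" or "wrist"; returns a dict with "image" (384x512x3 uint8, red, green, blue), "camera_matrix" (3x3 intrinsics, pixels), "world_from_camera" (4x4, takes a point from camera to world coordinates). Camera axes: x right, y up, looking along -z (the intrinsics and any distortion apply to the point x, -y, -z); pixel columns grow to the right and rows downward; lengths in mm; the calibration is good to about 2 mm. A picture is of the moment at which its call begins. There is no depth.
- arm.job_done(): hands the job in, once; it reports no verdict.
The state is a dict: "clock": time; "joints": joint angles; "joint_vel": joint speeds; "joint_efforts": joint torques, N m; "position": TCP position; "ee_rot": TCP orientation; "contact_force": force on the tool from outside, world axes, zero at the start; "wrist_torque": the same for the moment, N m; "gripper_width": finger opening in mm.
Only numpy, scipy, OpenCV 4.12 (cv2) and the standard library are available. Lean on these libraries where they do the work, as an engineer would, in place of code of your own. Each camera call takes 0.05 s, during which the arm holds its last target.

## Working session

There is one attempt and no reset: what is moved stays moved. The work goes in short steps, Python scripts to look and compute and a tool call to move; the robot and the scene stay as the last step left them, time stands still between calls to the robot, and variables do not carry over. Pictures are saved under pics/ and viewed, and the job is handed in when it is done.

Besides the shell and the picture viewer there is one more tool, called after "Request:" by a JSON object that holds its "op" and its "data". step_arm: Moves the arm, as the interface text tells. Shifts and turns lie within -1 to 1; 1 stands for 400 mm of shift or pi/2 rad of turn. Its arguments: {"type":"object","properties":{"series":{"type":"array","items":{"type":"array","items":{"type":"number","minimum":-1,"maximum":1}}},"jaw":{"type":"number"}},"required":["series"]}

```bash
ls; mkdir -p pics; cat > h.py <<'E'
import numpy as np, cv2
from bench import arm
def snap(name,fn):
    d=arm.get_image(name); cv2.imwrite('pics/'+fn+'.png',d['image'][:,:,::-1]); np.savez('pics/'+fn+'.npz',**d); return d
def load(fn): return np.load('pics/'+fn+'.npz')
def ray(d,u,v):
    K=d['camera_matrix'];T=d['world_from_camera']
    p=np.linalg.solve(K,[u,v,1]); r=T[:3,:3]@np.array([p[0],-p[1],-p[2]]); return T[:3,3],r/np.linalg.norm(r)
def plane(d,u,v,z):
    o,r=ray(d,u,v); return o+r*(z-o[2])/r[2]
def proj(d,P):
    K=d['camera_matrix'];T=d['world_from_camera']
    c=T[:3,:3].T@(np.array(P)-T[:3,3]); q=K@np.array([c[0],-c[1],-c[2]]); return q[:2]/q[2]
E
python3 - <<'E'
from h import *
for n in ['scene','side','wrist']:
    d=snap(n,n+'0'); print(n,d['world_from_camera'].round(2).tolist(),d['camera_matrix'].tolist(),[k for k in d])
print(arm.read_state(), arm.hold_point_z)
E
```

```text
pics
scene [[0.6, 0.46, -0.65, 26.16], [-0.8, 0.34, -0.49, -380.43], [-0.0, 0.82, 0.57, 589.06], [0.0, 0.0, 0.0, 1.0]] [[373.4155239127075, 0.0, 256.52032426310063], [0.0, 373.4155239127075, 192.82251959765432], [0.0, 0.0, 1.0]] ['image', 'camera_matrix', 'world_from_camera']
side [[-0.88, 0.29, -0.38, 250.51], [-0.48, -0.54, 0.7, 626.33], [0.0, 0.79, 0.61, 635.34], [0.0, 0.0, 0.0, 1.0]] [[376.758194353317, 0.0, 264.7088829757185], [0.0, 376.758194353317, 197.62944863679238], [0.0, 0.0, 1.0]] ['image', 'camera_matrix', 'world_from_camera']
wrist [[-1.0, -0.0, 0.0, 624.39], [-0.0, -0.95, -0.32, -81.89], [0.0, -0.32, 0.95, 372.43], [0.0, 0.0, 0.0, 1.0]] [[289.45733937705893, 0.0, 254.5418222657249], [0.0, 289.45733937705893, 192.4808306739937], [0.0, 0.0, 1.0]] ['image', 'camera_matrix', 'world_from_camera']
{'clock': 0.15, 'joints': array([ 2.58607139e-01,  3.85357371e-01,  6.92128726e-03, -3.56088231e-04,
       -1.19400422e+00, -2.58590736e-01]), 'joint_vel': array([-0.00026501, -0.00249596,  0.00357189,  0.00259318, -0.00036944,
        0.00097358]), 'joint_efforts': array([-6.03353892e-04, -3.92678475e+01,  1.88581592e+01,  4.18858320e+00,
       -3.39302780e-03,  5.70479813e-06]), 'position': array([6.24548494e+02, 1.76113057e-02, 2.30478666e+02]), 'ee_rot': array([-7.07065912e-01,  7.07147151e-01,  5.56332222e-04, -6.27335180e-04]), 'contact_force': array([-0.34344377,  0.08844429, -0.22076779]), 'wrist_torque': array([ 0.02080633, -0.01764333, -0.00270893]), 'gripper_width': 85.41063933679321} 18.700000000000003
```

View pics/scene0.png

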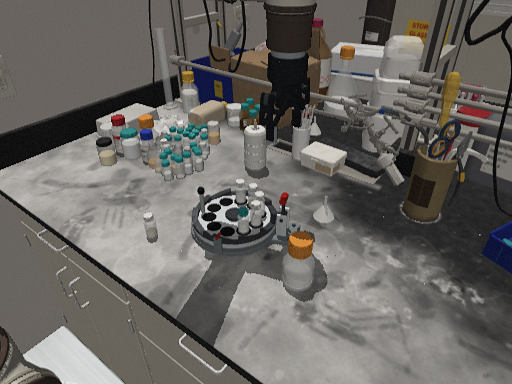

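View pics/side0.png

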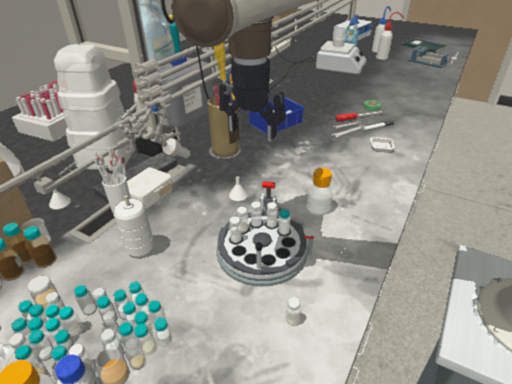

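View pics/wrist0.png

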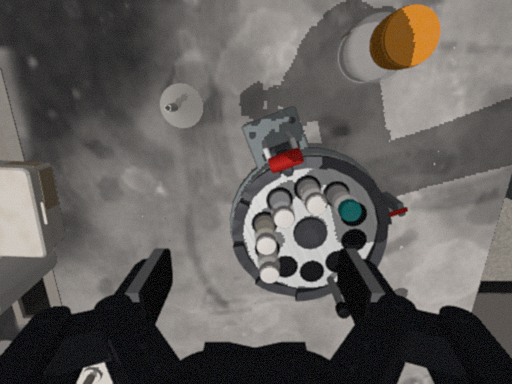

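```bash
cat >> h.py <<'E'
def tri(obs):
    A=np.zeros((3,3));b=np.zeros(3)
    rs=[ray(d,u,v) for d,u,v in obs]
    for o,r in rs:
        M=np.eye(3)-np.outer(r,r);A+=M;b+=M@o
    p=np.linalg.solve(A,b); return p,[round(float(np.linalg.norm((np.eye(3)-np.outer(r,r))@(p-o))),1) for o,r in rs]
def blobs(d,lo,hi,roi,mn=6):
    h=cv2.cvtColor(d['image'],cv2.COLOR_RGB2HSV)
    m=cv2.inRange(h,np.array(lo),np.array(hi))
    if lo[0]==0 and hi[0]<=12: m|=cv2.inRange(h,np.array([170,lo[1],lo[2]]),np.array([180,hi[1],hi[2]]))
    k=np.zeros_like(m);x0,y0,x1,y1=roi;k[y0:y1,x0:x1]=m[y0:y1,x0:x1]
    n,l,s,c=cv2.connectedComponentsWithStats(k)
    return [(c[i].round(1).tolist(),s[i].tolist()) for i in range(1,n) if s[i][4]>=mn]
E
python3 - <<'E'
from h import *
S,D,W=load('scene0'),load('side0'),load('wrist0')
roi={'s':(180,160,340,300),'d':(200,160,345,290),'w':(150,0,450,330)}
for nm,d in zip('sdw',(S,D,W)):
    print(nm,'red',blobs(d,(0,120,60),(8,255,255),roi[nm]))
    print(nm,'teal',blobs(d,(80,120,40),(100,255,255),roi[nm]))
    print(nm,'orange',blobs(d,(9,150,100),(22,255,255),roi[nm],30))
    print(nm,'black',blobs(d,(0,0,0),(180,255,35),roi[nm],20))
for fn,r in (('scene0',(170,160,340,300)),('side0',(200,165,350,340)),('wrist0',(220,80,420,330))):
    im=cv2.imread(f'pics/{fn}.png');x0,y0,x1,y1=r
    cv2.imwrite(f'pics/{fn}_c.png',cv2.resize(im[y0:y1,x0:x1],None,fx=3 if fn[0]=='w' else 4,fy=3 if fn[0]=='w' else 4,interpolation=cv2.INTER_CUBIC)[:600,:800])
E
```

```text
s red [([283.3, 198.4], [279, 192, 9, 13, 81]), ([217.6, 235.8], [215, 233, 6, 7, 19])]
s teal [([181.0, 160.5], [180, 160, 3, 2, 6]), ([242.4, 211.4], [238, 207, 10, 10, 78])]
s orange [([300.1, 244.8], [288, 232, 25, 27, 554])]
s black [([200.5, 190.5], [198, 188, 6, 6, 34]), ([225.8, 201.7], [220, 199, 13, 7, 68]), ([213.8, 207.5], [208, 204, 13, 8, 73]), ([283.4, 210.2], [281, 205, 6, 10, 31]), ([208.7, 216.6], [202, 213, 14, 8, 85]), ([272.6, 218.3], [270, 213, 6, 11, 40]), ([213.7, 225.9], [207, 222, 14, 9, 96]), ([255.2, 225.3], [249, 222, 14, 6, 22]), ([226.9, 231.1], [220, 227, 15, 9, 104]), ([245.8, 236.9], [221, 228, 51, 16, 249]), ([208.1, 235.7], [203, 231, 14, 10, 53])]
d red [([267.9, 184.4], [262, 181, 13, 8, 73]), ([308.2, 237.0], [304, 236, 10, 3, 20])]
d teal [([284.1, 213.2], [280, 209, 9, 9, 69])]
d orange [([322.0, 177.1], [314, 168, 17, 19, 282])]
d black [([288.2, 241.9], [283, 238, 12, 8, 69]), ([282.9, 252.1], [277, 249, 12, 8, 65])]
w red [([285.4, 160.0], [268, 148, 36, 25, 544]), ([397.6, 211.5], [389, 208, 18, 9, 82])]
w teal [([349.9, 210.4], [339, 200, 23, 22, 399])]
w orange [([411.6, 34.6], [385, 4, 55, 63, 2674])]
w black [([281.3, 150.8], [277, 149, 10, 5, 22]), ([305.0, 181.8], [295, 176, 25, 19, 72]), ([335.8, 185.0], [325, 182, 24, 10, 56]), ([280.2, 192.9], [267, 188, 25, 16, 66]), ([357.7, 217.5], [342, 204, 24, 22, 133]), ([377.4, 216.6], [376, 208, 4, 16, 20]), ([262.0, 213.9], [254, 212, 16, 7, 28]), ([376.6, 296.2], [326, 229, 124, 101, 4690]), ([238.8, 244.0], [234, 242, 10, 5, 26]), ([159.3, 285.5], [150, 249, 22, 81, 1119]), ([287.3, 266.0], [280, 257, 17, 19, 237]), ([311.5, 270.9], [301, 261, 22, 20, 320]), ([304.9, 289.6], [296, 288, 23, 6, 45])]
```

View pics/scene0_c.png

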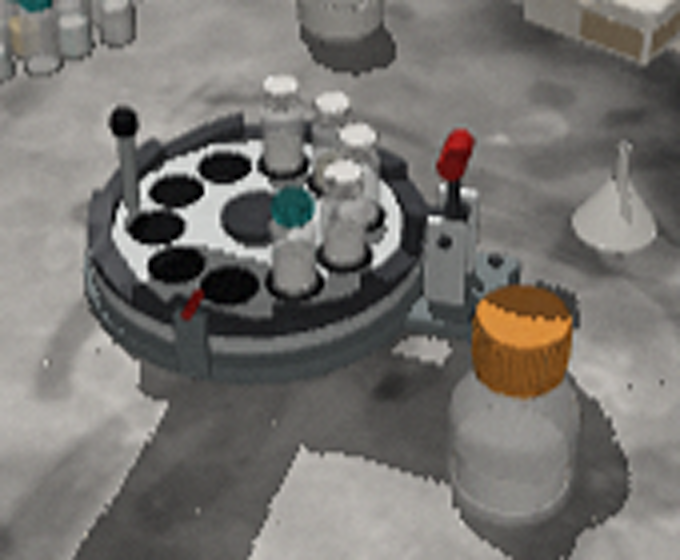

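View pics/side0_c.png

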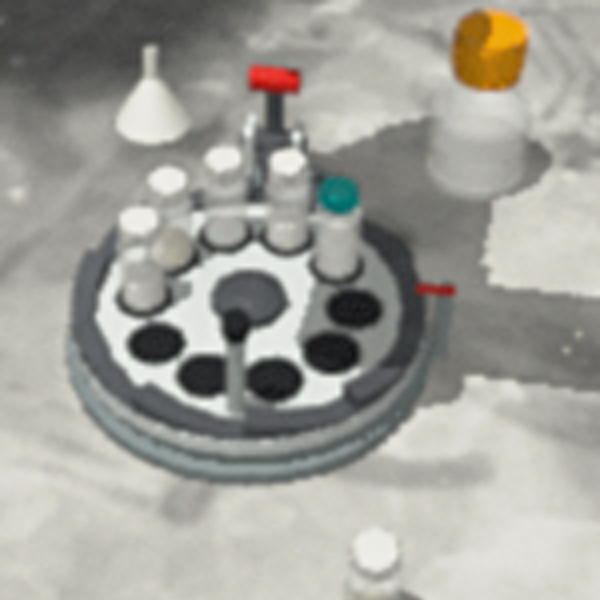

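View pics/wrist0_c.png

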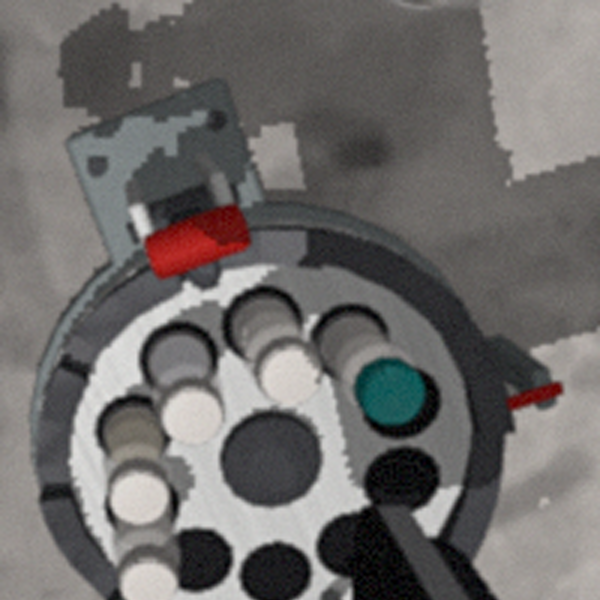

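```bash
python3 - <<'E'
from h import *
S,D,W=load('scene0'),load('side0'),load('wrist0')
P=lambda n,o:print(n,tri(o)[0].round(1),tri(o)[1])
for d,u,v in ((S,233,214.5),(D,262.2,239.5),(W,310,232.3)): print('hub',plane(d,u,v,46).round(1))
P('hub',[(S,233,214.5),(D,262.2,239.5),(W,310,232.3)])
P('knob',[(S,283.3,198.4),(D,267.9,184.4),(W,285.4,160)])
P('teal',[(S,242.4,211.4),(D,284.1,213.2),(W,349.9,210.4)])
P('post',[(S,200.5,190.5),(D,259,246.5)])
P('pointer',[(S,217.6,235.8),(D,308.2,237),(W,397.6,211.5)])
P('bottlecap',[(S,300.1,244.8),(D,322,177.1),(W,411.6,34.6)])
hub=tri([(S,233,214.5),(D,262.2,239.5),(W,310,232.3)])[0]
knob=tri([(S,283.3,198.4),(D,267.9,184.4),(W,285.4,160)])[0]
teal=tri([(S,242.4,211.4),(D,284.1,213.2),(W,349.9,210.4)])[0]
post=tri([(S,200.5,190.5),(D,259,246.5)])[0]
for n,q in (('knob',knob),('teal',teal),('post',post)):
  v=(q-hub)[:2];print(n,np.hypot(*v),np.arctan2(v[1],v[0]))
# wrist funnel base, side
print('funnel tip',plane(W,170,107,62),'side',plane(D,237.5,177,62))
print('funnel base',plane(W,182,105,0))
E
```

```text
hub [542.   78.1  46. ]
hub [547.4  92.7  46. ]
hub [554.3  80.4  46. ]
hub [551.6  85.3  36.9] [1.0, 0.6, 0.8]
knob [595.4 -24.7 106.8] [0.6, 0.8, 0.5]
teal [523.   33.4  88.5] [0.5, 0.5, 0.4]
post [519.8 156.4  93.8] [0.5, 0.5]
pointer [455.6  47.7  57.6] [0.4, 0.4, 0.1]
bottlecap [ 495.1 -129.   100.3] [0.9, 2.9, 2.9]
knob 118.38614974274067 -1.1916651370380884
teal 59.23681412624801 -2.0742506419889875
post 77.88182151823982 1.9919545317737941
funnel tip [710.57445572 -70.22225864  62.        ] side [713.31940634 -71.24307437  62.        ]
funnel base [712.8017849 -70.2628775   0.       ]
```

Request:
{"op": "step_arm", "data": {"series": [[-0.025, 0, -0.03, 0, 0, 0.06], [-0.05, 0, -0.06, 0, 0, 0.12], [-0.075, 0, -0.1, 0, 0, 0.18], [-0.0975, -0.001, -0.14, 0, 0, 0.24], [-0.0975, -0.001, -0.16, 0, 0, 0.24], [-0.0975, -0.001, -0.16, 0, 0, 0.24], [-0.0975, -0.001, -0.16, 0, 0, 0.24], [-0.0975, -0.001, -0.16, 0, 0, 0.24]], "jaw": -1}}

```text
clock: 0.82
position: [587.3, -0.3, 168.2]
ee_rot: [0.827, -0.563, 0.001, -0.001]
contact_force: [0.4, -0.3, 0.4]
gripper_width: 0.1
```

```bash
python3 - <<'E'
from h import *
for n in ['scene','side','wrist']: snap(n,n+'1')
s=arm.read_state();print({k:np.round(s[k],3) for k in ('clock','position','ee_rot','contact_force','gripper_width')})
a=[cv2.resize(cv2.imread('pics/scene1.png')[130:300,160:360],None,fx=2,fy=2),cv2.resize(cv2.imread('pics/side1.png')[130:300,180:380],None,fx=2,fy=2)]
cv2.imwrite('pics/c1.png',np.hstack(a))
E
```

```text
{'clock': np.float64(0.967), 'position': array([ 5.86892e+02, -2.54000e-01,  1.68167e+02]), 'ee_rot': array([ 0.827, -0.562,  0.001, -0.001]), 'contact_force': array([-0.761, -0.012,  0.733]), 'gripper_width': np.float64(0.089)}
```

View pics/c1.png

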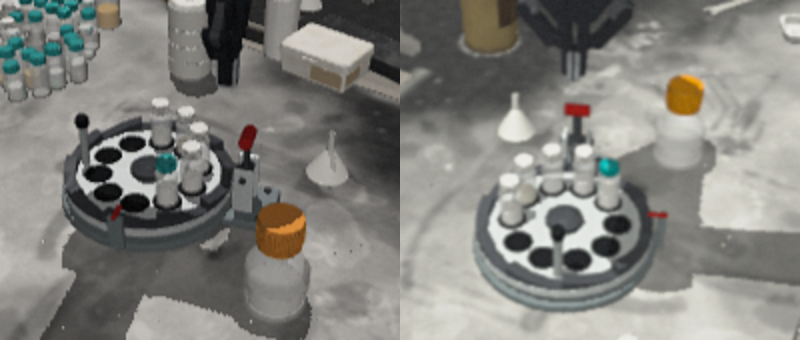

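View pics/wrist1.png

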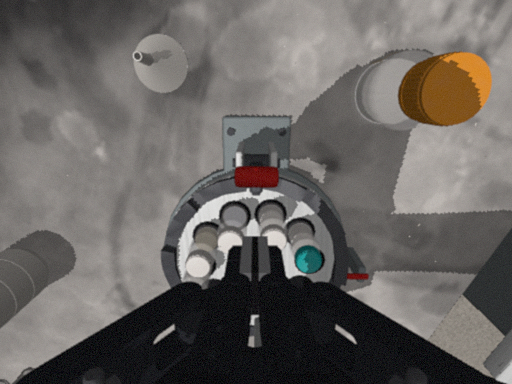

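Request:
{"op": "step_arm", "data": {"series": [[0, 0, -0.04, 0, 0, 0], [0, 0, -0.08, 0, 0, 0], [0, 0, -0.12, 0, 0, 0], [0, 0, -0.15, 0, 0, 0], [0, 0, -0.175, 0, 0, 0], [0, 0, -0.175, 0, 0, 0], [0, 0, -0.175, 0, 0, 0]]}}

```text
clock: 1.55
position: [586.2, -0.4, 97.3]
ee_rot: [0.827, -0.562, 0.0, 0.0]
contact_force: [-0.1, 0.6, -0.1]
gripper_width: 0.4
```

```bash
python3 - <<'E'
from h import *
W=load('wrist1'); b=blobs(W,(0,120,60),(8,255,255),(150,100,420,330)); print(b)
print(plane(W,*b[0][0],105))
for n in ['scene','side']: snap(n,n+'2')
a=[cv2.resize(cv2.imread('pics/scene2.png')[150:250,220:320],None,fx=4,fy=4),cv2.resize(cv2.imread('pics/side2.png')[150:250,220:320],None,fx=4,fy=4)]
cv2.imwrite('pics/c2.png',np.hstack(a))
E
```

```text
[([256.2, 176.3], [234, 166, 45, 22, 875]), ([356.9, 275.8], [347, 273, 22, 7, 114])]
[594.93879727 -24.22907886 105.        ]
```

View pics/c2.png

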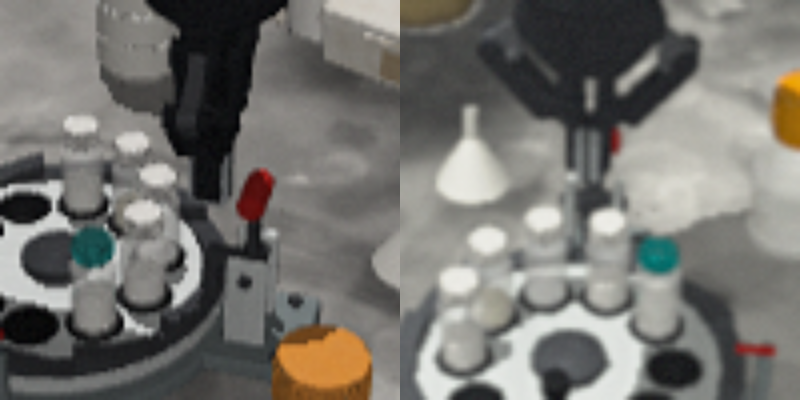

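Request:
{"op": "step_arm", "data": {"series": [[0.0037, -0.0093, 0, 0, 0, 0], [0.0074, -0.0186, 0, 0, 0, 0], [0.011, -0.028, 0, 0, 0, 0], [0.0147, -0.0372, 0, 0, 0, 0], [0.0184, -0.0465, 0, 0, 0, 0], [0.022, -0.056, 0, 0, 0, 0], [0.0257, -0.065, 0, 0, 0, 0], [0.0294, -0.0744, 0, 0, 0, 0], [0.0294, -0.0744, 0, 0, 0, 0], [0.0294, -0.0744, 0, 0, 0, 0]]}}

```text
clock: 2.48
position: [597.8, -30.5, 97.2]
ee_rot: [0.827, -0.562, -0.0, 0.0]
contact_force: [0.2, 0.2, 0.0]
gripper_width: 0.4
```

```bash
python3 - <<'E'
from h import *
for n in ['scene','side']: snap(n,n+'3')
a=[cv2.resize(cv2.imread('pics/scene3.png')[150:250,220:320],None,fx=4,fy=4),cv2.resize(cv2.imread('pics/side3.png')[150:250,220:320],None,fx=4,fy=4)]
cv2.imwrite('pics/c3.png',np.hstack(a))
E
```

```text
(no output)
```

View pics/c3.png

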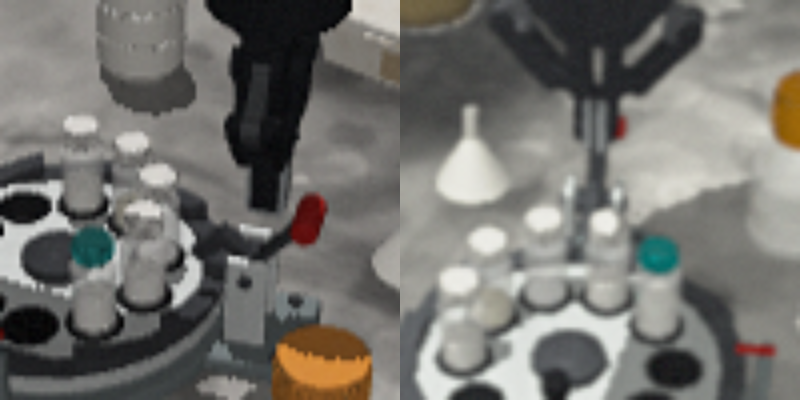

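Request:
{"op": "step_arm", "data": {"series": [[0, 0, 0.05, 0, 0, 0], [0, 0, 0.1, 0, 0, 0], [0, 0, 0.17, 0, 0, 0], [0, 0, 0.18, 0, 0, 0], [0, 0, 0.18, 0, 0, 0]]}}

```text
clock: 3.0
position: [599.1, -29.7, 171.9]
ee_rot: [0.827, -0.562, 0.002, -0.002]
contact_force: [-0.1, 0.7, -0.3]
gripper_width: -0.0
```

```bash
python3 - <<'E'
from h import *
S,D=load('scene0'),load('side0')
print(tri([(S,150,215.5),(D,293.5,301)]))
C=np.array([551.7,85.2]);y=.377;ex=np.array([np.cos(y),np.sin(y)]);ey=np.array([-ex[1],ex[0]])
def w(a,b): return C+a*ex+b*ey
p=arm.read_state()['position'];print(p)
for q in ((-38,76),): print(w(*q).round(1),((w(*q)-p[:2])/400).round(4))
for n in ['scene','side']: snap(n,n+'4')
a=[cv2.resize(cv2.imread('pics/scene4.png')[150:250,220:320],None,fx=4,fy=4),cv2.resize(cv2.imread('pics/side4.png')[150:250,220:320],None,fx=4,fy=4)]
cv2.imwrite('pics/c4.png',np.hstack(a))
b=[blobs(load('scene4'),(0,120,60),(8,255,255),(180,160,340,300)),blobs(load('side4'),(0,120,60),(8,255,255),(200,160,345,290))]
print(b)
E
```

```text
(array([413.02213803, 217.65117926,  57.69260074]), [1.2, 1.2])
[599.05435821 -29.71978767 171.89273351]
[488.4 141.9] [-0.2767  0.429 ]
[[([296.7, 204.6], [293, 199, 9, 12, 78]), ([217.6, 235.8], [215, 233, 6, 7, 19])], [([269.5, 181.1], [264, 179, 12, 6, 60]), ([308.0, 237.0], [304, 236, 10, 3, 22])]]
```

View pics/c4.png

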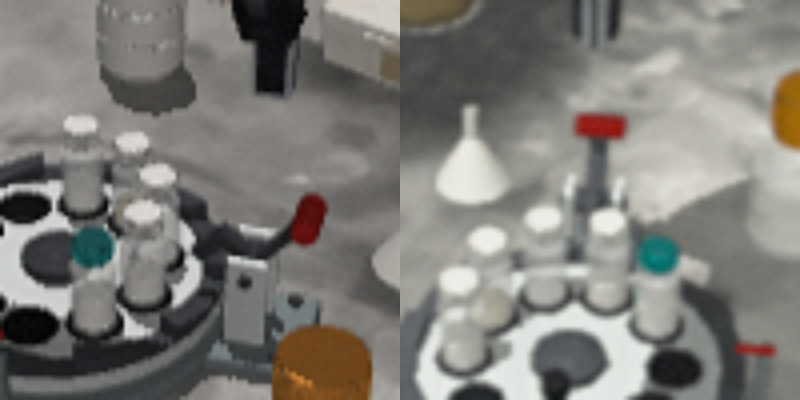

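Request:
{"op": "step_arm", "data": {"series": [[-0.046, 0.072, 0, 0, 0, 0], [-0.092, 0.144, 0, 0, 0, 0], [-0.138, 0.216, 0, 0, 0, 0], [-0.184, 0.288, 0, 0, 0, 0], [-0.23, 0.36, 0, 0, 0, 0], [-0.277, 0.429, 0, 0, 0, 0], [-0.277, 0.429, 0, 0, 0, 0], [-0.277, 0.429, -0.06, 0, 0, 0], [-0.277, 0.429, -0.12, 0, 0, 0], [-0.277, 0.429, -0.18, 0, 0, 0], [-0.277, 0.429, -0.23, 0, 0, 0], [-0.277, 0.429, -0.23, 0, 0, 0]]}}

```text
clock: 4.1
position: [483.4, 139.3, 72.4]
ee_rot: [0.827, -0.563, -0.003, 0.005]
contact_force: [-0.7, -0.2, 0.1]
gripper_width: -0.1
```

```bash
python3 - <<'E'
from h import *
for n in ['scene','side']: snap(n,n+'5')
a=[cv2.resize(cv2.imread('pics/scene5.png')[150:250,180:280],None,fx=4,fy=4),cv2.resize(cv2.imread('pics/side5.png')[190:290,220:320],None,fx=4,fy=4)]
cv2.imwrite('pics/c5.png',np.hstack(a)); print(arm.read_state()['position'])
E
```

```text
[486.47285114 140.82558695  76.34124124]
```

View pics/c5.png

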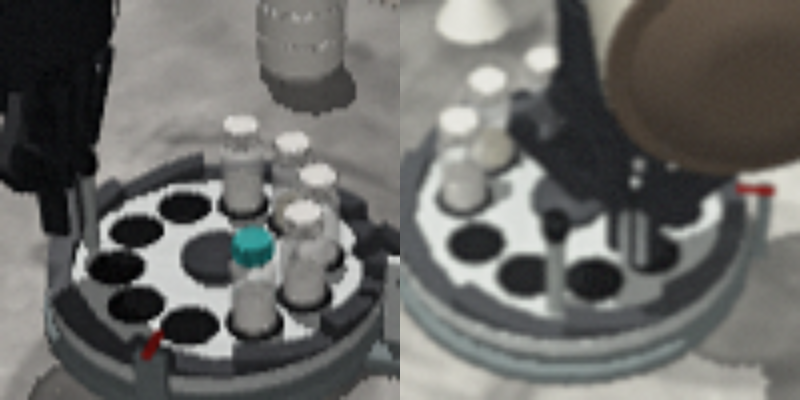

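Request:
{"op": "step_arm", "data": {"series": [[0.011, 0.0045, 0, 0, 0, 0], [0.0225, 0.009, 0, 0, 0, 0], [0.034, 0.013, 0, 0, 0, 0], [0.045, 0.018, 0, 0, 0, 0], [0.056, 0.022, 0, 0, 0, 0], [0.068, 0.024, 0, 0, 0, 0], [0.08, 0.0265, 0, 0, 0, 0], [0.093, 0.0285, 0, 0, 0, 0], [0.106, 0.0285, 0, 0, 0, 0], [0.118, 0.0305, 0, 0, 0, 0], [0.131, 0.03, 0, 0, 0, 0], [0.144, 0.03, 0, 0, 0, 0]]}}

```text
clock: 5.2
position: [544.9, 153.4, 77.1]
ee_rot: [0.827, -0.562, -0.0, 0.0]
contact_force: [-3.4, -1.0, -0.4]
gripper_width: -0.2
```

```bash
python3 - <<'E'
from h import *
for n in ['scene','side']: snap(n,n+'6')
a=[cv2.resize(cv2.imread('pics/scene6.png')[150:250,180:280],None,fx=4,fy=4),cv2.resize(cv2.imread('pics/side6.png')[190:290,220:320],None,fx=4,fy=4)]
cv2.imwrite('pics/c6.png',np.hstack(a)); s=arm.read_state();print(s['position'],s['contact_force'])
S,D=load('scene6'),load('side6')
print(blobs(S,(80,120,40),(100,255,255),(180,160,340,300)),blobs(D,(80,120,40),(100,255,255),(200,160,345,290)))
E
```

```text
[546.24602624 153.71455202  77.49170737] [ 0.16959743  0.2956889  -0.49829979]
[([181.0, 160.5], [180, 160, 3, 2, 6]), ([227.7, 212.9], [223, 209, 11, 9, 83])] [([289.3, 223.3], [285, 219, 10, 9, 69])]
```

View pics/c6.png

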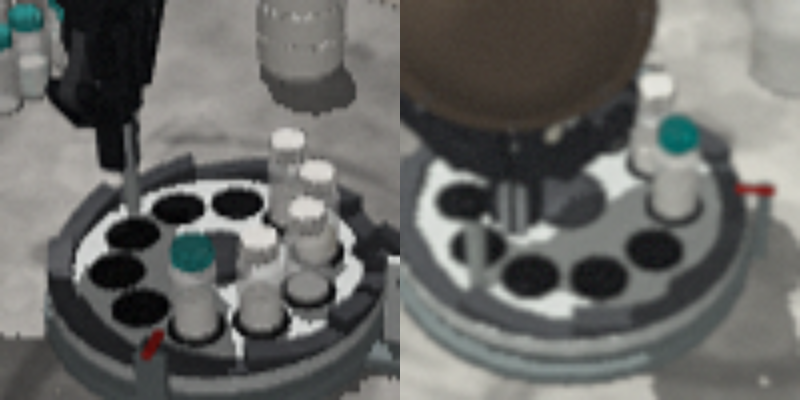

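```bash
cat >> h.py <<'E'
C=np.array([551.7,85.2]);YAW=.377
def teal(a,b):
    f=lambda d,r:max(blobs(d,(80,120,40),(100,255,255),r),key=lambda q:q[1][4])[0]
    p,e=tri([(a,*f(a,(195,180,280,260))),(b,*f(b,(240,190,345,290)))])
    v=p[:2]-C; return p.round(1),e,np.hypot(*v).round(1),(np.arctan2(v[1],v[0])-(np.pi+YAW+2*np.pi/10)+9.4248)%6.2832-3.1416
E
python3 - <<'E'
from h import *
print(teal(load('scene0'),load('side0')))
print(teal(load('scene6'),load('side6')))
E
```

```text
(array([523.2,  33.2,  88.2]), [0.4, 0.4], np.float64(59.3), np.float64(0.06475494872284626))
(array([499.8,  56.3,  86.9]), [0.6, 0.6], np.float64(59.4), np.float64(-0.49741891753221656))
```

Request:
{"op": "step_arm", "data": {"series": [[0.005, -0.0005, 0, 0, 0, 0], [0.01, -0.001, 0, 0, 0, 0], [0.0155, -0.002, 0, 0, 0, 0], [0.0155, -0.002, 0, 0, 0, 0], [0.0155, -0.002, 0, 0, 0, 0]]}}

```text
clock: 5.72
position: [551.1, 152.6, 77.4]
ee_rot: [0.827, -0.562, 0.0, -0.0]
contact_force: [-0.4, 0.5, 0.1]
gripper_width: 0.2
```

```bash
python3 - <<'E'
from h import *
a,b=snap('scene','scene7'),snap('side','side7'); print(teal(a,b)); s=arm.read_state();print(s['position'],s['contact_force'])
for nm in ('scene','side'):
  im=cv2.imread(f'pics/{nm}7.png')
  cv2.imwrite(f'pics/{nm}7c.png',cv2.resize(im[180:270,180:320] if nm=='scene' else im[180:280,210:350],None,fx=5,fy=5))
E
```

```text
(array([497.7,  60.4,  88. ]), [0.3, 0.3], np.float64(59.5), np.float64(-0.5753780991173794))
[550.99151505 152.65111391  77.41625463] [-0.7376403   0.27277651 -0.08724333]
```

View pics/scene7c.png

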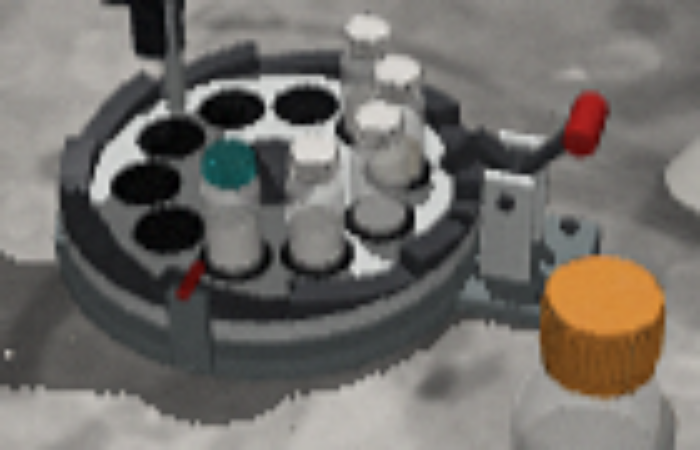

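Request:
{"op": "step_arm", "data": {"series": [[-0.012, -0.005, 0, 0, 0, 0], [-0.023, -0.009, 0, 0, 0, 0], [-0.023, -0.009, 0.08, 0, 0, 0], [-0.023, -0.009, 0.16, 0, 0, 0], [-0.023, -0.009, 0.24, 0, 0, 0], [-0.01, -0.08, 0.24, 0, 0, 0], [0.02, -0.16, 0.24, 0, 0, 0], [0.04, -0.24, 0.24, 0, 0, 0], [0.06, -0.32, 0.24, 0, 0, 0], [0.09, -0.41, 0.24, 0, 0, 0], [0.13, -0.5, 0.24, 0, 0, 0], [0.167, -0.587, 0.24, 0, 0, 0]]}}

```text
clock: 6.82
position: [617.6, -83.8, 173.8]
ee_rot: [0.827, -0.562, 0.0, -0.0]
contact_force: [1.2, -0.2, -0.6]
gripper_width: -0.2
```

```bash
python3 - <<'E'
from h import *
a,b=snap('scene','scene8'),snap('side','side8'); print(teal(a,b)); s=arm.read_state();print(s['position'],s['contact_force'])
w=snap('wrist','wrist8')
im=cv2.imread('pics/side8.png')
cv2.imwrite('pics/side8c.png',cv2.resize(im[170:290,210:350],None,fx=5,fy=5))
E
```

```text
(array([497.3,  60.1,  88.7]), [0.2, 0.2], np.float64(59.9), np.float64(-0.5721782106908466))
[618.46585506 -86.62816439 172.89956812] [-0.37828981  0.60415213  0.02593482]
```

View pics/side8c.png

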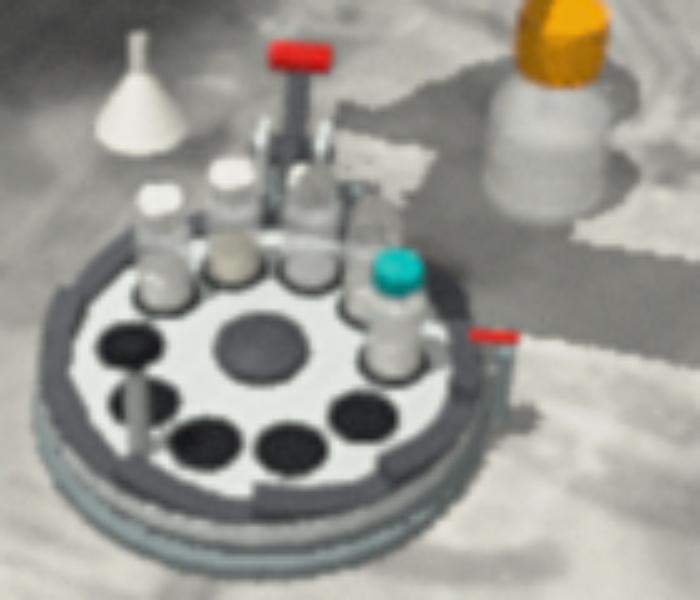

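View pics/wrist8.png

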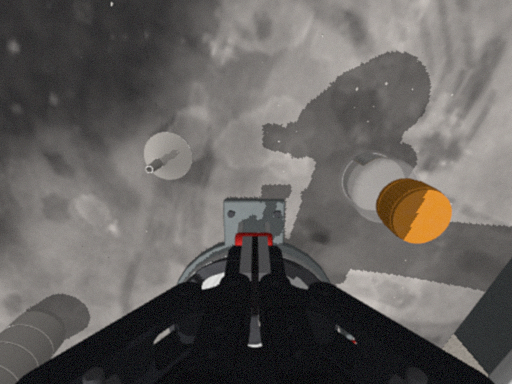

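View pics/scene8.png

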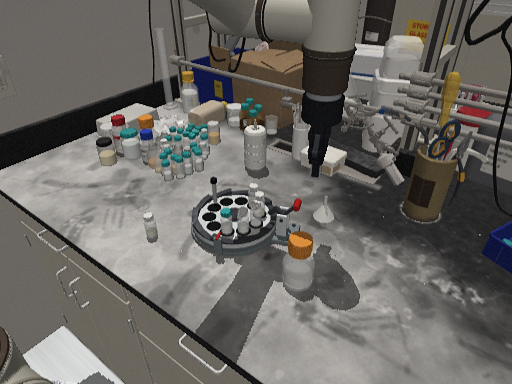

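Request:
{"op": "step_arm", "data": {"series": [[0, 0, -0.05, 0, 0, 0], [0, 0, -0.1, 0, 0, 0], [0, 0, -0.15, 0, 0, 0], [0, 0, -0.19, 0, 0, 0], [0, 0, -0.205, 0, 0, 0], [0, 0, -0.205, 0, 0, 0]]}}

```text
clock: 7.47
position: [616.0, -81.2, 89.8]
ee_rot: [0.827, -0.562, -0.001, 0.001]
contact_force: [0.1, -0.7, 0.3]
gripper_width: 0.3
```

```bash
python3 - <<'E'
from h import *
a,b=snap('scene','scene9'),snap('side','side9'); s=arm.read_state();print(s['position'],s['contact_force'])
cv2.imwrite('pics/c9.png',np.hstack([cv2.resize(cv2.imread('pics/scene9.png')[150:250,240:340],None,fx=4,fy=4),cv2.resize(cv2.imread('pics/side9.png')[140:240,220:320],None,fx=4,fy=4)]))
E
```

```text
[617.97608058 -81.51434144  92.23987623] [ 0.15443022  0.5955609  -0.11183546]
```

View pics/c9.png

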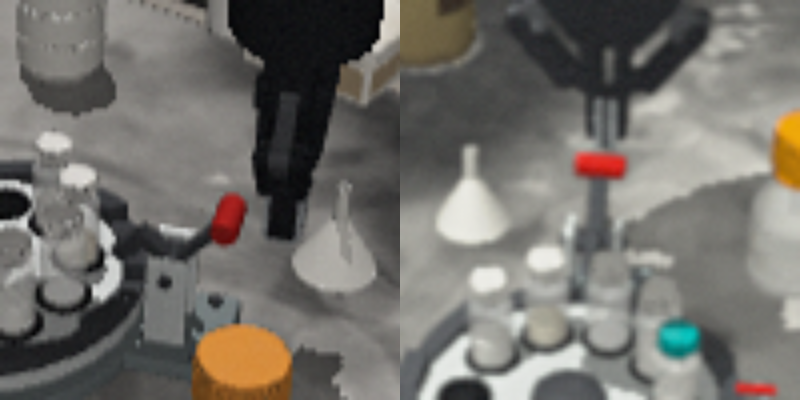

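Request:
{"op": "step_arm", "data": {"series": [[-0.003, 0.0075, 0, 0, 0, 0], [-0.006, 0.015, 0, 0, 0, 0], [-0.009, 0.0225, 0, 0, 0, 0], [-0.012, 0.03, 0, 0, 0, 0], [-0.015, 0.0375, 0, 0, 0, 0], [-0.018, 0.045, 0, 0, 0, 0], [-0.021, 0.0525, 0, 0, 0, 0], [-0.024, 0.06, 0, 0, 0, 0], [-0.027, 0.0675, 0, 0, 0, 0], [-0.03, 0.075, 0, 0, 0, 0], [-0.03, 0.075, 0, 0, 0, 0], [-0.03, 0.075, 0, 0, 0, 0]]}}

```text
clock: 8.57
position: [605.5, -51.9, 91.3]
ee_rot: [0.827, -0.562, -0.0, 0.0]
contact_force: [0.6, -0.1, -0.6]
gripper_width: 0.1
```

```bash
python3 - <<'E'
from h import *
a,b=snap('scene','scene10'),snap('side','side10'); s=arm.read_state();print(s['position'],s['contact_force'])
cv2.imwrite('pics/c10.png',np.hstack([cv2.resize(cv2.imread('pics/scene10.png')[150:250,240:340],None,fx=4,fy=4),cv2.resize(cv2.imread('pics/side10.png')[140:240,220:320],None,fx=4,fy=4)]))
f=lambda d,r:max(blobs(d,(0,120,60),(8,255,255),r),key=lambda q:q[1][4])[0]
print(tri([(a,*f(a,(260,160,340,230))),(b,*f(b,(250,160,300,210)))]),teal(a,b))
E
```

```text
[605.59295843 -52.16024583  91.29744864] [ 0.85238586  0.78902785 -0.10116184]
(array([595.48808541, -25.19450012, 106.924207  ]), [0.6, 0.6]) (array([497.6,  60.1,  87.9]), [0.3, 0.3], np.float64(59.6), np.float64(-0.5713842117308672))
```

View pics/c10.png

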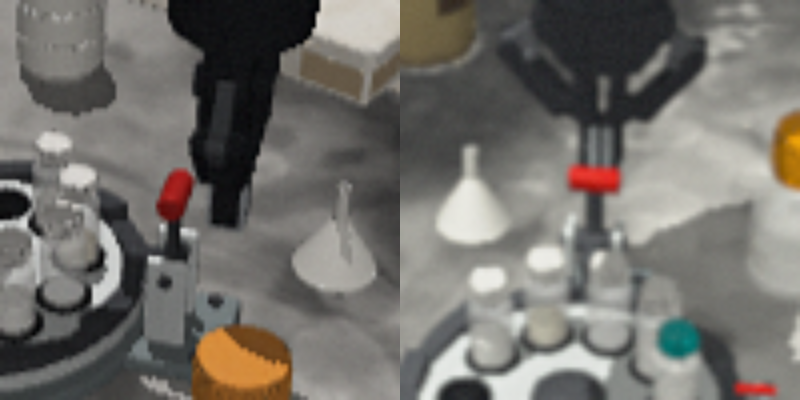

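Request:
{"op": "step_arm", "data": {"series": [[0.01, -0.025, 0, 0, 0, 0], [0.02, -0.05, 0, 0, 0, 0], [0.03, -0.075, 0, 0, 0, 0], [0.03, -0.075, 0.06, 0, 0, 0], [0.03, -0.075, 0.13, 0, 0, 0], [0.03, -0.075, 0.2, 0, 0, 0], [0.03, -0.075, 0.24, 0, 0, 0], [0.03, -0.075, 0.24, 0, 0, 0], [0.03, -0.075, 0.24, 0, 0, 0]]}}

```text
clock: 9.42
position: [618.1, -83.1, 188.2]
ee_rot: [0.827, -0.563, 0.001, -0.001]
contact_force: [-0.4, -0.2, -0.4]
gripper_width: -0.2
```

```bash
python3 - <<'E'
from h import *
a,b=snap('scene','scene11'),snap('side','side11'); s=arm.read_state();print(s['clock'],s['position'],s['contact_force'])
f=lambda d,r:max(blobs(d,(0,120,60),(8,255,255),r),key=lambda q:q[1][4])[0]
for A,B in ((load('scene0'),load('side0')),(a,b)):
  p=(f(A,(260,160,340,230)),f(B,(250,160,300,210)));print(p,tri([(A,*p[0]),(B,*p[1])]),teal(A,B))
  print(blobs(A,(9,150,100),(22,255,255),(180,160,340,300),30))
cv2.imwrite('pics/c11a.png',cv2.resize(a['image'][170:290,135:345,::-1],None,fx=3.8,fy=3.8))
cv2.imwrite('pics/c11b.png',cv2.resize(b['image'][150:330,200:350,::-1],None,fx=3.3,fy=3.3))
E
```

```text
9.5167 [616.8499257  -82.79347534 185.9496756 ] [ 0.36590894 -1.21273349 -0.5352276 ]
([283.3, 198.4], [267.9, 184.4]) (array([595.91031306, -24.88215259, 106.46591386]), [0.6, 0.6]) (array([523.2,  33.2,  88.2]), [0.4, 0.4], np.float64(59.3), np.float64(0.06475494872284626))
[([300.1, 244.8], [288, 232, 25, 27, 554])]
([283.3, 198.4], [268.0, 184.3]) (array([595.69917522, -25.03834788, 106.69508605]), [0.6, 0.6]) (array([497.3,  60.1,  88.7]), [0.2, 0.2], np.float64(59.9), np.float64(-0.5721782106908466))
[([299.9, 244.9], [288, 232, 25, 27, 550])]
```

View pics/c11a.png

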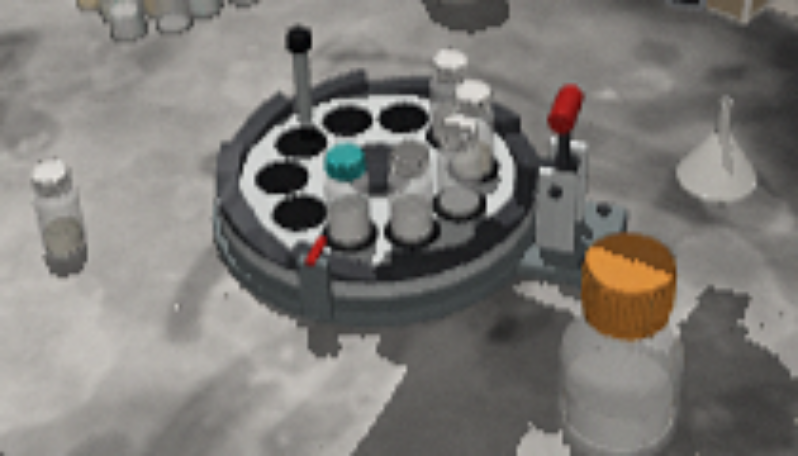

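View pics/c11b.png

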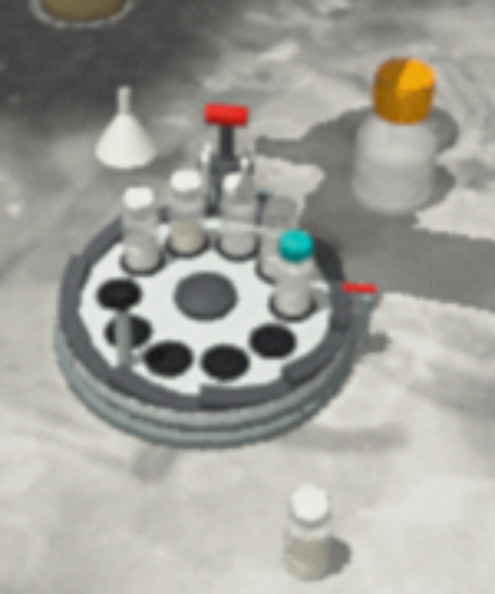

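```bash
python3 -c "
from bench import arm
print(arm.job_done())"
```

```text
the job is handed in; nothing more can be done
None
```

The job is done and handed in, with the robot clock at about 9.5 s of the 54 s allowed.

**What I did:** With the fingertips shut, I pushed the red knob outward until the pawl tipped over and stayed lifted. I then pushed the wheel clockwise by its post, with one small correction. Last, I pushed the knob back from its outer side so the pawl dropped, then pulled the arm clear. Nothing was grasped.

**Last checks, from the scene and side cameras:**
- **Wheel:** it reads about -0.57 rad, inside the seated range of -0.63 to -0.53, and the teal-capped vial stands at the red pointer. The reading could be off by about 0.03 rad.
- **Pawl:** the knob is back where it was at the start, within 0.1 pixel in both views, so the pawl is fully home.
- **Loose items:** the bottle cap sits within 0.2 pixel of its first position in the scene camera. I compared the loose vial and funnel by eye only, and both look unmoved.
- **Forces:** the readings at the end of each move never passed 4 N.

One measurement disagreed early on. The height I found for the hub was 37 mm instead of 46 mm, probably because a vial partly hid it. I therefore located the wheel's axis from the knob, post and pointer instead, which agreed with each other.

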